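# Raise the driver torque by four clicks and store it

### The arm

A 7-joint arm with a two-finger parallel gripper is mounted at the origin on a cart in front of the work surface, level with it; the furniture and walls round the work are solid. World frame = base frame: x ahead of the robot, y to its left, z up, the work surface at z = 0. Lengths are in m, angles in rad, forces in N, time in s.
With the tool pointing down it reaches from about 0.425 to 0.925 m from the base axis. Payload 6.8 kg.
Tool frame: the origin (TCP) lies at the very end of the fingers, on their centre line; the grasp point (between the pads) lies 19 mm behind it (r.grip_depth is the distance from the TCP to the grasp point, in m); z points along the fingers, y is the direction in which the jaws open and shut (so a half turn about z gives the same grasp; the last joint's range is limited). The gripper opens to 85 mm and grips with 20 to 120 N. Pads are 22 mm wide; open, the fingers measure 114 mm over their backs; the gripper's body (76 mm by 85 mm) begins 54 mm behind the grasp point. The pads swing forward as they close: fully open they stand 13 mm farther back than shut.
Start: joints at [-0.108, 0.477, 0.022, 1.555, -0.011, 1.109, -0.083], TCP at [0.675, 0, 0.231] pointing down, gripper open.
Joint ranges: [-2.96, 2.96], [-0.34, 2.1], [-1.41, 1.46], [0.24, 2.44], [-1.37, 4.51], [0.17, 1.92], [-2.96, 2.96]. Speed limits (rad/s): [2.39, 2.39, 3.14, 3.14, 3.14, 3.14, 3.14].

### API

Orientations are given as a rotation vector (axis times angle).
In Python, from bench import r, grab_frame gives the robot as it stands. The module is installed in compiled form; this text tells all that it offers.
- The arm moves only by the tool play_rows, never from a script. Its argument "increments" is a list of rows, each a list of 7 numbers: the shift along the tool's x, y, z in mm, then the turn, a rotation vector about the tool's x, y, z in rad, then the closure in counts, from 0 (fully open) to 255 (shut). In form: [[tx, ty, tz, rx, ry, rz, claw], ...]. A call has 1 to 5 rows; each row shifts and turns the pose as measured when the row begins, along the tool's axes as they then stand; what a row does not reach is not made up. A row lasts 1/10 s, in which the tool goes at most 50 mm and 8.59 degrees, less where a joint would pass 70% of its speed; a pose out of reach is approached as far as the arm can. A call is refused whole if a number of a shift passes 50 or a number of a turn 0.15, either way. A call with a gripper value outside its range is refused whole. The fingers move at their own pace and stop on an object; "force" is the grip in N (left out, the last holds). Time passes only in rows, so rows that do not move let the fingers close. It gives the time, the measured TCP pose, the force and the opening at its end, in the units of the state.
- r.get_obs(): the state, without advancing time (a new reading comes with each control period).
- grab_frame(name): name is "scene" or "side" or "wrist"; returns a dict with "color" (480x640x3 uint8, blue, green, red), "depth" (480x640 float32, m along the optical axis (not along the pixel's ray), 0 where there is no reading), "K" (3x3 intrinsics, pixels), "T" (4x4, takes a point from camera to world coordinates). Camera axes: x right, y up, looking along -z (the intrinsics and any distortion apply to the point x, -y, -z); pixel columns grow to the right and rows downward; lengths in m; the calibration is good to about 2 mm. The wrist camera is an equidistant fisheye: a pixel r from the principal point sees the ray r / f radians off the axis. A picture is of the moment at which its call begins.
- r.hand_in(): hands the job in, once; it reports no verdict.
The state is a dict: "clock": time; "joints": joint angles; "qvel": joint speeds; "tau": joint torques, N m; "tcp_pos": TCP position; "orientation": TCP orientation; "contact_force": force on the tool from outside, world axes, zero at the start; "moment": the same for the moment, N m; "grip_width": finger opening in m.
Only numpy, scipy, OpenCV 4.12 (cv2) and the standard library are available. Lean on these libraries where they do the work, as an engineer would, in place of code of your own. Each camera call takes 0.05 s, during which the arm holds its last target.

### The job

With a fingertip against the orange tab, push the click-stop dial on the grey torque preset unit clockwise (seen from above) by exactly four clicks from where it stands, without clicking it back or past the fourth, and leave it resting in that stop. Then press the green button all the way down to store the setting, and let it come back up. Push gently and do not grip, lift or shift anything: the unit stands loose on its rubber feet, and the things beside it stay where they are.

Things in the scene. Friction and masses are not known exactly. Their poses are not given: they have to be found in the camera images.
- preset_unit: the torque preset unit: a grey box with a black top plate, 160 (x) x 230 (y) x 55 mm high, about 3 kg, standing loose on rubber feet on the bench. Origin at the centre of its underside; z up; -x is the side with the vents and sockets. The dial's axis is upright at x 0, y +30 mm in this frame, the green button at x 0, y -80 mm.
- dial_axis (a point): point on the dial's axis at the height of the disc's upper face (66 mm above the bench). The dial is a grey disc 100 mm across and 10 mm thick, with a low metal cap (12 mm radius, 5 mm high) at its centre. This point turns with the dial: its x axis points from the axis to the tab, z is up.
- tab (a point): point in the middle of the orange finger tab, 42 mm from the dial's axis and 12 mm above the disc's upper face. The tab is an upright radial bar on the disc, 10 mm thick, reaching from 21 to 49 mm from the axis and from the disc's face to 24 mm above it (top 90 mm above the bench), with a white line along its top. It turns with the dial; its starting direction is 150 degrees anticlockwise from the unit's x axis (seen from above).
- dial (a joint): angle of the dial, rad, growing clockwise seen from above; it starts at rest at 0. Click stops every 30 degrees (0.524 rad), each next to one of twelve white dots round the dial; four clicks are 2.094 rad. Leaving a stop takes about 4 to 6 N at the tab (strongest a quarter way to the next stop); past half way the dial snaps on by itself into the next stop and comes to rest there. Hard stops four clicks back and eight clicks on.
- confirm (a joint): travel of the green button, m: 0 up, 0.006 fully down; a spring of 4 N at full travel brings it back up.
- confirm_top (a point): centre of the top face of the green button, 26 mm across, in a black housing on the unit's top plate; it is pressed straight down.
- bit_block: bystander: black block of screwdriver bits, 70 x 28 x 43 mm, behind the unit; origin at the centre of its underside.
- threadlock: bystander: small red bottle with a white nozzle, 25 mm across, 72 mm tall, standing at the unit's dial end; origin at the centre of its underside.
- driver_green: bystander: dark green screwdriver, 175 x 30 x 32 mm, lying between the unit and the robot; origin at the centre of its underside.

How it is judged:
On the way, in this order (a step that is already met when the one before it is completed fails the run):
1. the dial rests in the fourth click stop clockwise of its start (value of joint dial between 1.95 and 2.24 rad and velocity of joint dial between -0.1 and 0.1 rad/s), for 0.2 s.
2. the green button is pressed down with the dial in that stop (value of joint confirm above 0.0048 m and value of joint dial between 1.95 and 2.24 rad), for 0.02 s.
At the end, for the whole second after the job is handed in: The dial rests in the fourth click stop clockwise of its start (2.094 rad, within 0.145 rad), the button has been pressed at least 4.8 mm of its 6 mm after that and is up again, and the unit (within 20 mm) and the bystanders (within 25 mm) stand where they stood (value of joint dial between 1.95 and 2.24 rad and value of joint confirm below 0.001 m and linear speed of preset_unit below 0.01 m/s and distance of preset_unit from where it was at the start of the episode below 0.02 m and distance of each of bit_block, threadlock, driver_green from where it was at the start of the episode below 0.025 m); the robot touches nothing.
It fails at once if the dial is clicked past the fourth click, or back anticlockwise of its start (value of joint dial above 2.38 rad or value of joint dial below -0.3 rad).
It fails at once if the button is pressed before the dial stands at the fourth click (value of joint confirm above 0.003 m and value of joint dial below 1.95 rad).
It fails at once if the dial is gripped or pushed hard (over 30 N) (contact force between the fingers and dial above 30 N).
It fails at once if the unit is lifted, tipped or shoved (height (world z) of preset_unit above 0.008 m or angle between preset_unit's own z axis and vertical above 0.08 rad or distance of preset_unit from where it was at the start of the episode above 0.02 m).
It fails at once if a bystander is lifted, knocked over or shoved (distance of any of bit_block, threadlock, driver_green from where it was at the start of the episode above 0.025 m).
It also fails if it takes over 64 s, if anything falls off the work surface, if the arm or the gripper's body presses on something with over 40 N, if the wrist force passes 120 N, or if a joint passes its speed limit or range.

## Working session

There is one attempt and no reset: what is moved stays moved. The work goes in short steps, Python scripts to look and compute and a tool call to move; the robot and the scene stay as the last step left them, time stands still between calls to the robot, and variables do not carry over. Pictures are saved under pics/ and viewed, and the job is handed in when it is done.

Besides the shell and the picture viewer there is one more tool, called after "Call:" as name(argument=value, ...), one argument or row to a line, values as JSON. play_rows: Moves the arm, as the interface text tells. Its arguments: {"type":"object","properties":{"increments":{"type":"array","items":{"type":"array","items":{"type":"number"}}},"force":{"type":"number"}},"required":["increments"]}

```bash
mkdir -p pics
python3 - <<'E'
from bench import r, grab_frame
import cv2
for n in ("scene","side","wrist"):
    f=grab_frame(n); cv2.imwrite(f"pics/{n}0.png",f["color"]); print(n,f["K"],f["T"].round(3))
print(r.get_obs(), r.grip_depth)
E
```

```text
scene [[487.62335722   0.         314.69457034]
 [  0.         487.62335722 238.70473741]
 [  0.           0.           1.        ]] [[ 0.718  0.508 -0.476  0.197]
 [-0.696  0.543 -0.47  -0.256]
 [ 0.019  0.669  0.743  0.707]
 [ 0.     0.     0.     1.   ]]
side [[488.44134124   0.         330.434824  ]
 [  0.         488.44134124 244.29565724]
 [  0.           0.           1.        ]] [[-0.878  0.208 -0.431  0.227]
 [-0.478 -0.359  0.802  0.862]
 [ 0.012  0.91   0.414  0.458]
 [ 0.     0.     0.     1.   ]]
wrist [[371.64829954   0.         319.27441219]
 [  0.         371.64829954 236.92357969]
 [  0.           0.           1.        ]] [[ 1.    -0.001  0.001  0.675]
 [ 0.     0.952  0.306  0.079]
 [-0.002 -0.306  0.952  0.373]
 [ 0.     0.     0.     1.   ]]
{'clock': 0.15, 'joints': array([-0.10808077,  0.47763949,  0.02236674,  1.55618477, -0.01151349,
        1.1092482 , -0.08307673]), 'qvel': array([ 2.24557818e-05, -2.54095371e-03,  1.93954586e-03, -2.86815707e-03,
        3.16277813e-05,  6.47863373e-04, -1.70586264e-04]), 'tau': array([ 1.55385478e-03, -5.96924365e+01,  1.60940632e+00, -2.81490952e+01,
        1.26662746e-02,  6.56643446e-03,  5.58682734e-05]), 'tcp_pos': array([ 6.74576294e-01, -2.46576206e-05,  2.30546511e-01]), 'orientation': array([-2.22081447e+00, -2.22081089e+00,  1.59871399e-03]), 'contact_force': array([ 0.61429611, -0.22512362,  0.07227279]), 'moment': array([ 0.02838334,  0.02587442, -0.02821692]), 'grip_width': 0.08532692880522681} 0.0187
```

View pics/scene0.png

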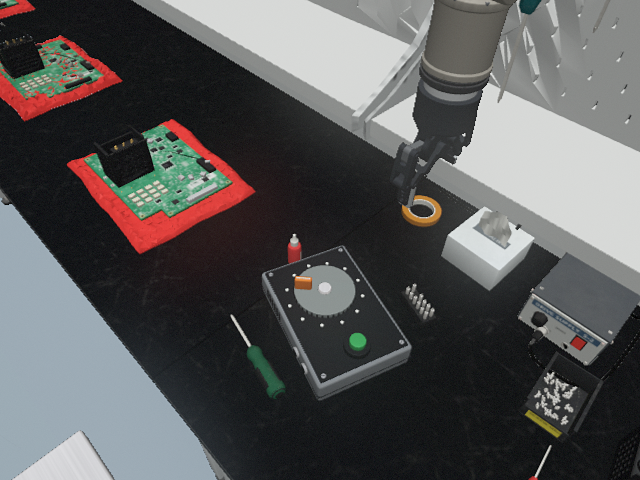

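View pics/side0.png

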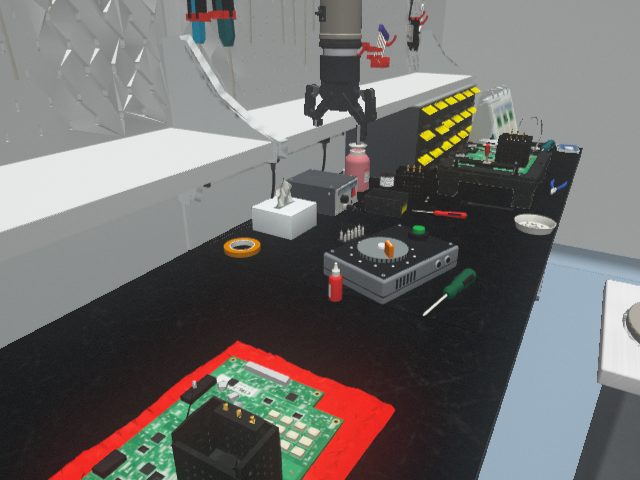

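View pics/wrist0.png

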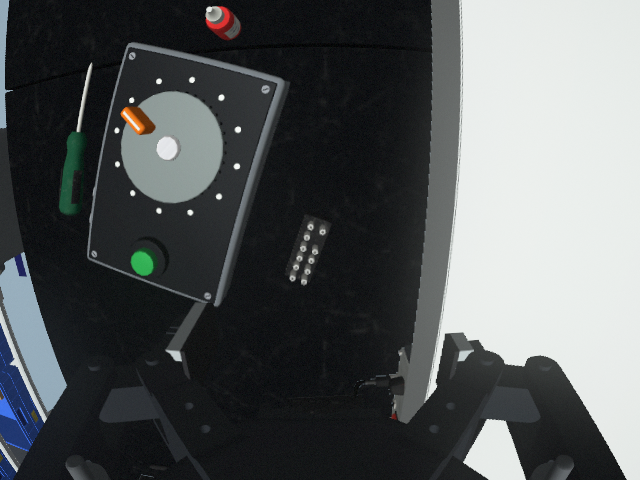

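The scene view shows the unit with its cap at about (325,288), the tab at (303,283) and the button at (357,342). In the wrist view the cap is at (167,148), the tab at (137,121) and the button at (142,262). I'll measure these from several views.

```bash
cat > h.py <<'E'
import numpy as np, cv2
from bench import r, grab_frame
def ray(f,name,u,v):
    K,T=f["K"],f["T"]
    x=(u-K[0,2])/K[0,0]; y=(v-K[1,2])/K[1,1]
    if name=="wrist":
        th=np.hypot(x,y); s=np.sin(th)/th if th>1e-9 else 1
        d=np.array([x*s,-y*s,-np.cos(th)])
    else: d=np.array([x,-y,-1.])
    return T[:3,3],T[:3,:3]@d,abs(d[2])
def dep(f,name,u,v):
    o,d,z=ray(f,name,u,v)
    return o+d/z*f["depth"][int(round(v)),int(round(u))]
def plane(f,name,u,v,h):
    o,d,z=ray(f,name,u,v); return o+d*(h-o[2])/d[2]
def cent(f,lo,hi,roi=None):
    hsv=cv2.cvtColor(f["color"],cv2.COLOR_BGR2HSV); m=cv2.inRange(hsv,lo,hi)
    if roi: 
        k=np.zeros_like(m); k[roi[1]:roi[3],roi[0]:roi[2]]=1; m*=k
    n,l,s,c=cv2.connectedComponentsWithStats(m)
    i=1+np.argmax(s[1:,4]); return c[i],s[i],l==i
def tri(a,b):
    A=np.zeros((3,3));B=np.zeros(3)
    for o,d,_ in (a,b):
        d=d/np.linalg.norm(d);P=np.eye(3)-np.outer(d,d);A+=P;B+=P@o
    return np.linalg.solve(A,B)
E
python3 - <<'E'
from h import *
F={n:grab_frame(n) for n in("scene","side","wrist")}
np.set_printoptions(precision=4,suppress=True)
pts={"cap":{"scene":(325,288),"wrist":(167,148)}}
G=((50,120,60),(75,255,255)); O=((8,150,120),(18,255,255))
pts["but"]={"scene":cent(F["scene"],*G,(330,320,380,360))[0],"wrist":cent(F["wrist"],*G,(110,230,180,300))[0],"side":cent(F["side"],*G,(400,215,440,245))[0]}
pts["tab"]={"scene":cent(F["scene"],*O,(285,265,320,300))[0],"wrist":cent(F["wrist"],*O,(100,90,170,150))[0],"side":cent(F["side"],*O,(375,230,405,262))[0]}
for k,p in pts.items():
    print(k)
    for n,(u,v) in p.items(): print("  ",n,np.round((u,v),1),dep(F[n],n,u,v))
    print("  tri",tri(ray(F["scene"],"scene",*p["scene"]),ray(F["wrist"],"wrist",*p["wrist"])))
print("wrist z-plane: cap",plane(F["wrist"],"wrist",167,148,.071),"but",plane(F["wrist"],"wrist",*pts["but"]["wrist"],dep(F["wrist"],"wrist",*pts["but"]["wrist"])[2]))
for n,l in {"scene":[(345,246),(264,274),(409,347),(322,388)],"wrist":[(132,56),(265,90),(94,254),(207,296)]}.items():
    for u,v in l: print(n,u,v,dep(F[n],n,u,v))
for u,v in [(225,18),(213,12),(308,250),(72,180),(90,70),(70,210),(440,50),(440,200),(500,200),(420,200)]: print("w",u,v,dep(F["wrist"],"wrist",u,v))
# tab top mask blowup
c=F["wrist"]["color"][30:310,60:330]; cv2.imwrite("pics/w_zoom.png",cv2.resize(c,None,fx=2.1,fy=2.1,interpolation=cv2.INTER_CUBIC))
E
```

```text
cap
   scene [325 288] [0.5418 0.0586 0.072 ]
   wrist [167 148] [0.5456 0.0611 0.0722]
  tri [0.5439 0.0607 0.068 ]
but
   scene [357.2 341.2] [ 0.5058 -0.0442  0.0764]
   wrist [142.8 261.4] [ 0.5111 -0.0409  0.0771]
   side [418.2 229.1] [ 0.506  -0.0353  0.0752]
  tri [ 0.5081 -0.0428  0.072 ]
tab
   scene [302.6 283.3] [0.5166 0.0843 0.0827]
   wrist [132.8 120.1] [0.5223 0.0876 0.0891]
   side [389.  249.6] [0.5156 0.0984 0.081 ]
  tri [0.5178 0.087  0.0797]
wrist z-plane: cap [0.5451 0.061  0.071 ] but [ 0.5111 -0.0409  0.0771]
scene 345 246 [ 0.6798  0.1388 -0.0005]
scene 264 274 [0.4981 0.1602 0.0518]
scene 409 347 [ 0.5684 -0.0964  0.0504]
scene 322 388 [ 0.4278 -0.051   0.0471]
wrist 132 56 [0.5055 0.149  0.0573]
wrist 265 90 [0.6296 0.1062 0.0562]
wrist 94 254 [ 0.4404 -0.0421  0.057 ]
wrist 207 296 [ 0.5643 -0.0851  0.0557]
w 225 18 [0.592  0.1763 0.0464]
w 213 12 [0.5871 0.1763 0.0683]
w 308 250 [ 0.6639 -0.0492  0.0198]
w 72 180 [0.4037 0.0331 0.0286]
w 90 70 [0.4236 0.1533 0.0081]
w 70 210 [ 0.3949 -0.0006  0.029 ]
w 440 50 [0.7149 0.1041 0.2534]
w 440 200 [0.7156 0.0539 0.2568]
w 500 200 [0.7315 0.0571 0.2696]
w 420 200 [ 0.7812 -0.0008 -0.    ]
```

View pics/w_zoom.png

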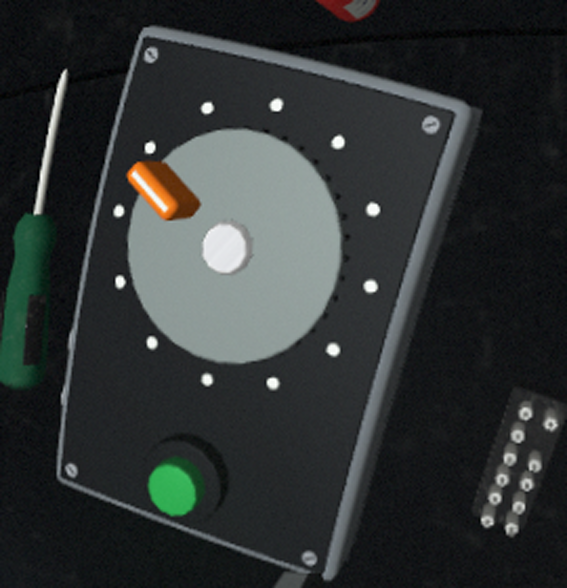

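Call:
play_rows(
  increments=[
    [0, -30, 0, 0, 0, 0, 255],
    [0, -30, 0, 0, 0, 0, 255],
    [0, -30, 0, 0, 0, 0, 255],
    [0, 0, 0, 0, 0, 0, 255],
    [0, 0, 0, 0, 0, 0, 255],
  ],
)

```text
clock: 0.8
tcp_pos: [0.5818, -0.0, 0.2299]
orientation: [-2.221, -2.221, 0.002]
contact_force: [0.8, -0.5, -1.2]
grip_width: 0.0123
```

Run:
```python
from h import *
np.set_printoptions(precision=4,suppress=True)
F={n:grab_frame(n) for n in("scene","side","wrist")}
for n in F: cv2.imwrite(f"pics/{n}1.png",F[n]["color"])
cv2.imwrite("pics/side1z.png",cv2.resize(F["side"]["color"][60:300,280:500],None,fx=2.5,fy=2.5))
w=F["wrist"]
G=((50,120,60),(75,255,255)); c,s,m=cent(w,*G); print(c,s)
b=dep(w,"wrist",*c);print("but",b)
# height profile near the button
for k in range(-50,51,4):
    u,v=c[0]+k,c[1]; print(k,dep(w,"wrist",u,v),end=" | ")
print(); print(r.get_obs()["tcp_pos"],r.get_obs()["grip_width"],r.get_obs()["contact_force"])
```

```text
[235.6331 263.4259] [221 248  30  31 695]
but [ 0.5098 -0.041   0.0768]
-50 [ 0.4544 -0.0501  0.0562] | -46 [ 0.4581 -0.0505  0.055 ] | -42 [ 0.4621 -0.0507  0.0544] | -38 [ 0.4666 -0.0503  0.0553] | -34 [ 0.4708 -0.0501  0.0556] | -30 [ 0.4745 -0.0504  0.0546] | -26 [ 0.4787 -0.0501  0.055 ] | -22 [ 0.4833 -0.0494  0.0568] | -18 [ 0.4907 -0.0447  0.0683] | -14 [ 0.4971 -0.0411  0.0771] | -10 [ 0.5011 -0.0405  0.0783] | -6 [ 0.5046 -0.0407  0.0777] | -2 [ 0.5081 -0.0408  0.0773] | 2 [ 0.5117 -0.0408  0.0772] | 6 [ 0.5153 -0.0408  0.077 ] | 10 [ 0.5188 -0.041   0.0767] | 14 [ 0.5207 -0.0441  0.0687] | 18 [ 0.524  -0.0448  0.067 ] | 22 [0.5832 0.0786 0.3726] | 26 [ 0.5295 -0.049   0.0564] | 30 [ 0.5331 -0.0494  0.0553] | 34 [ 0.5369 -0.0491  0.0559] | 38 [ 0.5406 -0.0492  0.0556] | 42 [ 0.5444 -0.0492  0.0557] | 46 [ 0.5481 -0.0491  0.0557] | 50 [ 0.5517 -0.0493  0.0552] | 
[ 0.5826 -0.      0.2297] 4.6585987072508855e-05 [ 0.1178  0.3116 -0.9582]
```

View pics/wrist1.png

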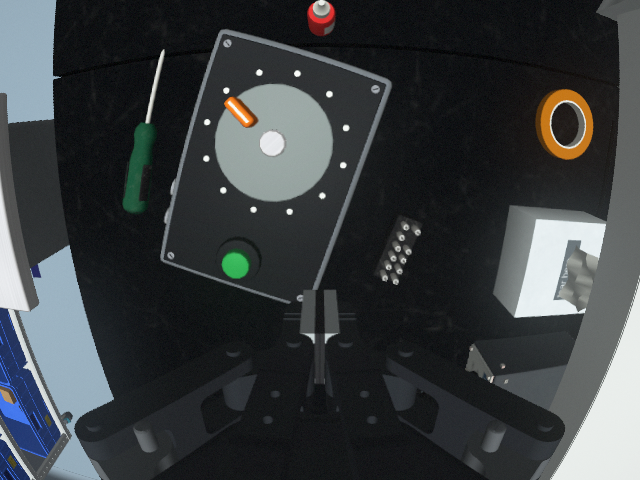

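View pics/side1z.png

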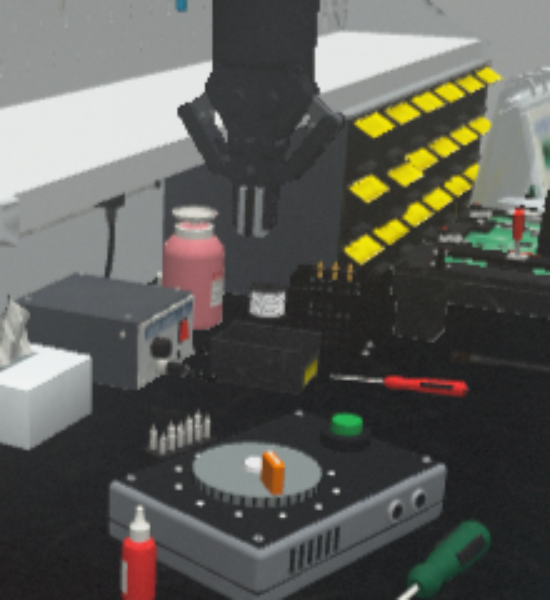

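Run:
```python
from h import *
np.set_printoptions(precision=4,suppress=True)
w=grab_frame("wrist"); n="wrist"
for u in range(290,352,3): print(u,dep(w,n,u,296),dep(w,n,u,325))
g=cv2.cvtColor(w["color"],cv2.COLOR_BGR2GRAY)
# cap
hsv=cv2.cvtColor(w["color"],cv2.COLOR_BGR2HSV)
m=cv2.inRange(hsv,(0,0,185),(180,40,255))
k,l,s,c=cv2.connectedComponentsWithStats(m)
dots=[]
for i in range(1,k):
    u,v=c[i]
    if 180<u<365 and 55<v<225:
        p=plane(w,n,u,v,.0715 if s[i,4]>150 else .0555); print(c[i].round(1),s[i,4],p)
        if s[i,4]<100: dots.append(p)
dots=np.array(dots); 
A=np.c_[2*dots[:,:2],np.ones(len(dots))]; q=np.linalg.lstsq(A,(dots[:,:2]**2).sum(1),rcond=None)[0]
print("centre",q[:2],"R",np.sqrt(q[2]+q[0]**2+q[1]**2),len(dots))
d=dots[:,:2]-q[:2]; print(np.sort(np.degrees(np.arctan2(d[:,1],d[:,0]))%30))
# tab line
c,s,m=cent(w,(5,150,100),(20,255,255),(200,80,270,140)); print("tab",c,s[4])
z=w["depth"]; 
ys,xs=np.nonzero(m); P=np.array([dep(w,n,x,y) for x,y in zip(xs,ys)]); T=P[P[:,2]>.086]; 
print("tabtop",T.mean(0),len(T)); dd=T[:,:2]-T[:,:2].mean(0); e=np.linalg.svd(dd,full_matrices=False)[2][0]; print("dir",np.degrees(np.arctan2(e[1],e[0])), (dd@e).min(),(dd@e).max())
t=T.mean(0)[:2]-q[:2]; print(np.hypot(*t),np.degrees(np.arctan2(t[1],t[0])))
```

```text
290 [ 0.555 -0.083  0.055] [0.5725 0.007  0.2555]
293 [ 0.5579 -0.0829  0.0552] [0.5737 0.0074 0.256 ]
296 [ 0.5608 -0.0833  0.0544] [0.5747 0.0065 0.2546]
299 [ 0.5637 -0.0825  0.0559] [0.5759 0.0075 0.2563]
302 [ 0.5666 -0.0824  0.0559] [0.5773 0.011  0.2619]
305 [0.5776 0.0117 0.241 ] [0.5784 0.0112 0.2623]
308 [0.5788 0.0117 0.241 ] [0.5793 0.0104 0.2609]
311 [0.58   0.0114 0.2404] [0.5804 0.0113 0.2625]
314 [0.5812 0.0115 0.2407] [0.5815 0.0114 0.2625]
317 [0.5823 0.0114 0.2404] [0.5825 0.0111 0.262 ]
320 [0.5835 0.0111 0.2397] [0.5835 0.0108 0.2616]
323 [0.5847 0.0113 0.2402] [0.5846 0.0118 0.2632]
326 [0.5859 0.0109 0.2394] [0.5856 0.0106 0.2613]
329 [0.5871 0.0113 0.2402] [0.5866 0.0112 0.2622]
332 [0.5883 0.0109 0.2394] [0.5877 0.0111 0.262 ]
335 [0.5895 0.011  0.2397] [0.5887 0.0114 0.2625]
338 [ 0.604  -0.1109 -0.0001] [0.5898 0.0109 0.2617]
341 [ 0.6074 -0.111  -0.0003] [0.5912 0.0074 0.2561]
344 [ 0.6108 -0.1115 -0.0011] [0.5923 0.0069 0.2552]
347 [ 0.6141 -0.111  -0.0002] [0.5935 0.0063 0.2544]
350 [ 0.6174 -0.1104  0.0012] [0.5945 0.0072 0.2558]
[258.5  72. ] 28 [0.532
[... 159 characters left out ...]
36 0.0884 0.0555]
[206.5 121.8] 28 [0.4854 0.0811 0.0555]
[345.4 127.6] 30 [0.605  0.0733 0.0555]
[271.1 143. ] 470 [0.5442 0.0613 0.0715]
[205.4 158.2] 26 [0.4831 0.0491 0.0555]
[342.5 165. ] 26 [0.6029 0.0411 0.0555]
[222.7 189.9] 24 [0.4975 0.0203 0.0555]
[321.4 195.2] 28 [0.5849 0.0146 0.0555]
[252.7 209.1] 25 [0.524  0.0024 0.0555]
[288.9 211.3] 24 [0.5563 0.0002 0.0555]
centre [0.5453 0.06  ] R 0.06079376536194967 13
[ 9.7374  9.757   9.9432 10.3704 10.5811 11.0581 11.4708 11.8267 12.1625
 12.4998 12.715  12.875  18.2599]
tab [239.7162 110.9027] 370
tabtop [0.5221 0.0875 0.0895] 315
dir -47.576530076112206 -0.014628911311310215 0.013380526899727564
0.03600602258056664 130.2669988074029
```

Call:
play_rows(
  increments=[
    [25, -27, 0, 0, 0, 0, 255],
    [25, -27, 0, 0, 0, 0, 255],
    [25, -27, 0, 0, 0, 0, 255],
    [0, 0, 0, 0, 0, -0.145, 255],
    [0, 0, 0, 0, 0, -0.145, 255],
  ],
)

```text
clock: 1.5
tcp_pos: [0.5031, 0.0779, 0.2289]
orientation: [1.873, 2.521, -0.0]
contact_force: [0.8, 0.4, 0.4]
grip_width: -0.0002
```

Call:
play_rows(
  increments=[
    [0, 0, 0, 0, 0, -0.145, 255],
    [0, 0, 0, 0, 0, -0.145, 255],
    [0, 0, 0, 0, 0, -0.145, 255],
    [0, 0, 0, 0, 0, 0, 255],
    [0, 0, 0, 0, 0, 0, 255],
  ],
)

```text
clock: 2.0
tcp_pos: [0.5061, 0.0797, 0.2289]
orientation: [1.268, 2.873, 0.002]
contact_force: [0.3, -0.5, 0.7]
grip_width: 0.0005
```

```bash
cat > st.py <<'E'
from h import *
from scipy.spatial.transform import Rotation as R
np.set_printoptions(precision=4,suppress=True)
C=np.array([.5447,.0605]); A0=131.4
def status():
    o=r.get_obs(); M=R.from_rotvec(o["orientation"]).as_matrix(); p=o["tcp_pos"]
    ya=np.degrees(np.arctan2(M[1,1],M[0,1])); d=p[:2]-C
    print("t",o["clock"],"tcp",p,"tooly deg",ya.round(2),"tilt",np.degrees(np.arccos(-M[2,2])).round(2),"polar",np.hypot(*d).round(4),np.degrees(np.arctan2(d[1],d[0])).round(1),"F",o["contact_force"],"w",o["grip_width"].round(4))
    return o,M,p
def goal(ang,back,rad=.040,z=.075,psi=None):
    "finger centre behind tab at world angle ang deg; print tool-frame shift in mm & turn"
    o,M,p=status(); a=np.radians(ang)
    u=np.array([np.cos(a),np.sin(a)]);t=np.array([np.sin(a),-np.cos(a)])
    g=np.r_[C+rad*u-back*t,z]; print("goal",g,"tool mm",(M.T@(g-p)*1e3).round(1))
    want=ang-90; cur=np.degrees(np.arctan2(M[1,1],M[0,1])); print("rz",-np.radians(want-cur).round(3))
E
python3 -c "
from st import *
goal(131.4,.024)"
```

```text
Traceback (most recent call last):
  File "st.py", line 12, in goal
    o,M,p=status(); a=np.radians(ang)
          ~~~~~~^^
  File "st.py", line 8, in status
    print("t",o["clock"],"tcp",p,"tooly deg",ya.round(2),"tilt",np.degrees(np.arccos(-M[2,2])).round(2),"polar",np.hypot(*d).round(4),np.degrees(np.arctan2(d[1],d[0])).round(1),"F",o["contact_force"],"w",o["grip_width"].round(4))
                                                                                                                                                                                                            ^^^^^^^^^^^^^^^^^^^^^
AttributeError: 'float' object has no attribute 'round'
```

```bash
sed -i 's/o\["grip_width"\].round(4)/round(o["grip_width"],4)/' st.py
python3 -c "
from st import *
goal(131.4,.024)"
```

```text
t 2.0 tcp [0.5061 0.0797 0.2289] tooly deg 42.38 tilt 0.1 polar 0.0431 153.5 F [ 0.3403 -0.5149  0.6618] w 0.0005
goal [0.5002 0.0746 0.075 ] tool mm [  0.3  -8.  153.9]
rz 0.017
```

Call:
play_rows(
  increments=[
    [0, -9, 35, 0, 0, 0.017, 255],
    [0, 0, 35, 0, 0, 0, 255],
    [0, 0, 35, 0, 0, 0, 255],
    [0, 0, 18, 0, 0, 0, 255],
    [0, 0, 0, 0, 0, 0, 255],
  ],
)

```text
clock: 2.5
tcp_pos: [0.5037, 0.0742, 0.1037]
orientation: [1.318, 2.845, 0.008]
contact_force: [-1.0, 0.5, -0.4]
grip_width: 0.0002
```

```bash
python3 -c "
from st import *
goal(131.4,.024)
w=grab_frame('wrist')['color']; s=grab_frame('scene')['color']
s=cv2.resize(s[220:400,220:420],(600,540)); cv2.imwrite('pics/s2.png',s); cv2.imwrite('pics/w2.png',w)"
```

```text
t 2.5 tcp [0.5037 0.0742 0.1037] tooly deg 40.29 tilt 0.47 polar 0.0432 161.5 F [-0.9696  0.5377 -0.4399] w 0.0002
goal [0.5002 0.0746 0.075 ] tool mm [ 2.7 -2.6 28.6]
rz -0.019
```

View pics/s2.png

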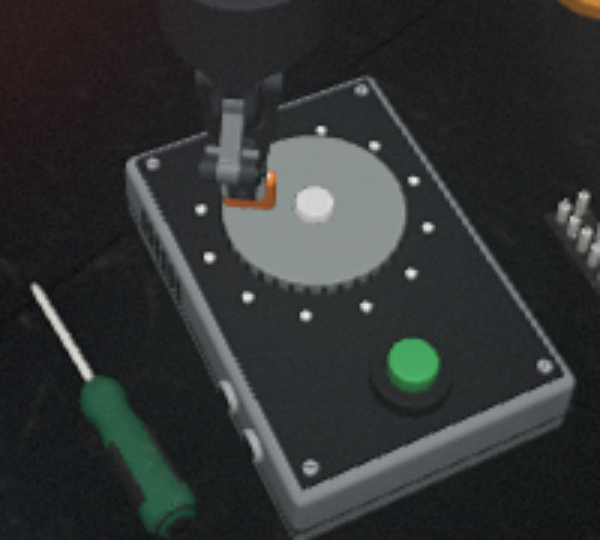

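View pics/w2.png

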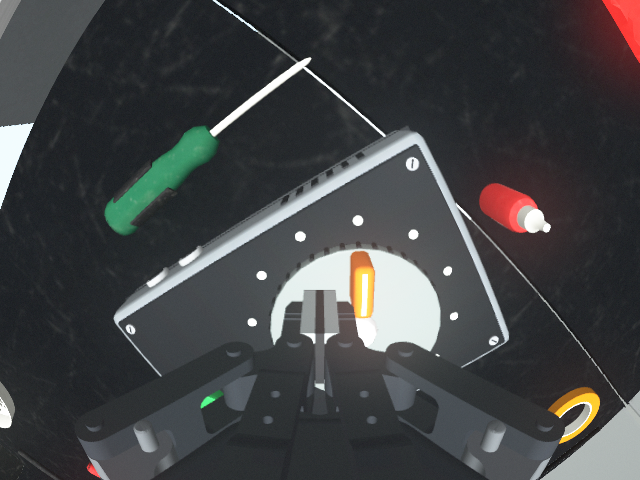

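The wrist view shows the closed fingertip (columns 302–338) to the left of the tab (352–374), with a gap between them. I'll go down now.

Call:
play_rows(
  increments=[
    [2, -4, 0, 0, 0, -0.015, 255],
    [0, 0, 10, 0, 0, 0, 255],
    [0, 0, 10, 0, 0, 0, 255],
    [0, 0, 6, 0, 0, 0, 255],
    [0, 0, 0, 0, 0, 0, 255],
  ],
)

```text
clock: 3.1
tcp_pos: [0.5041, 0.0742, 0.082]
orientation: [1.293, 2.846, 0.019]
contact_force: [0.2, 0.2, -0.4]
grip_width: -0.0
```

```bash
python3 -c "
from st import *
goal(131.4,.016)"
```

```text
t 3.1 tcp [0.5041 0.0742 0.082 ] tooly deg 41.14 tilt 1.15 polar 0.0428 161.3 F [ 0.192   0.1813 -0.4454] w -0.0
goal [0.5062 0.0799 0.075 ] tool mm [3.  5.2 7. ]
rz -0.004
```

```bash
cat >> st.py <<'E'
    Rd=np.array([[-np.sin(np.radians(want)),np.cos(np.radians(want)),0],[np.cos(np.radians(want)),np.sin(np.radians(want)),0],[0,0,-1]]).T
    print("rotvec tool",R.from_matrix(M.T@Rd).as_rotvec().round(3))
E
python3 -c "
from st import *
goal(131.4,.018)"
```

```text
t 3.1 tcp [0.5041 0.0742 0.082 ] tooly deg 41.14 tilt 1.15 polar 0.0428 161.3 F [ 0.192   0.1813 -0.4454] w -0.0
goal [0.5047 0.0786 0.075 ] tool mm [2.9 3.2 7. ]
rz -0.004
rotvec tool [ 0.018  0.009 -0.005]
```

Call:
play_rows(
  increments=[
    [3, 0, 4, 0, 0, 0, 255],
    [0, 0, 4, 0, 0, 0, 255],
  ],
)

```text
clock: 3.3
tcp_pos: [0.5025, 0.0768, 0.0737]
orientation: [1.293, 2.845, 0.02]
contact_force: [-0.6, -1.0, -0.2]
grip_width: 0.0002
```

```bash
python3 -c "
from st import *
goal(131.4,.018)"
```

```text
t 3.3 tcp [0.5025 0.0768 0.0737] tooly deg 41.13 tilt 1.18 polar 0.0452 158.9 F [-0.5822 -1.0304 -0.2103] w 0.0002
goal [0.5047 0.0786 0.075 ] tool mm [-0.1  2.9 -1.3]
rz -0.005
rotvec tool [ 0.018  0.01  -0.005]
```

Call:
play_rows(
  increments=[
    [0, 1.5, -1, 0.009, 0.005, 0, 255],
    [0, 2, 0, 0.009, 0.005, 0, 255],
    [0, 2, 0, 0, 0, 0, 255],
  ],
)

```text
clock: 3.6
tcp_pos: [0.5052, 0.0799, 0.074]
orientation: [-1.298, -2.856, 0.006]
contact_force: [-3.6, -1.8, 2.6]
grip_width: 0.0002
```

```bash
python3 -c "
from st import *
goal(131.4,.012)
cv2.imwrite('pics/w3.png',grab_frame('wrist')['color'][200:400,200:460])"
```

```text
t 3.6 tcp [0.5052 0.0799 0.074 ] tooly deg 41.11 tilt 0.33 polar 0.044 153.9 F [-3.5872 -1.7611  2.6313] w 0.0002
goal [0.5092 0.0826 0.075 ] tool mm [-0.7  4.8 -1. ]
rz -0.005
rotvec tool [-0.005 -0.003 -0.005]
```

View pics/w3.png

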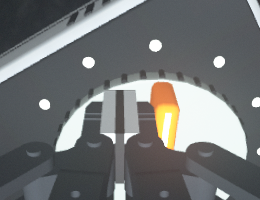

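Call:
play_rows(
  increments=[
    [0.5, 2.5, 0, 0, 0, 0.05, 255],
    [1, 2.8, 0, 0, 0, 0.07, 255],
    [1, 2.8, 0, 0, 0, 0.07, 255],
    [1, 2.8, 0, 0, 0, 0.07, 255],
  ],
)

```text
clock: 4.05
tcp_pos: [0.5079, 0.0867, 0.0734]
orientation: [-1.669, -2.65, 0.019]
contact_force: [-2.5, -1.1, 2.3]
grip_width: 0.0001
```

```bash
cat > pic.py <<'E'
from st import *
import sys
o,M,p=status()
ya=np.degrees(np.arctan2(M[1,1],M[0,1])); y2=M[:2,1]/np.hypot(*M[:2,1]); d=p[:2]-C
back=.0168; front=p[:2]+y2*back
# angle of tab if its face touches: tab centreline direction perpendicular to tool y; solve line offset
f=front-C; print("dial if touching ~", round(A0-np.degrees(np.arctan2(f[1],f[0])),1), "finger yaw progress", round(A0-90-ya,1), "rad", np.hypot(*f).round(4))
w=grab_frame('wrist'); img=w['color']
c,s,m=cent(w,(5,150,100),(20,255,255),(200,150,480,420))
ys,xs=np.nonzero(m); P=np.array([dep(w,"wrist",x,y) for x,y in zip(xs,ys)]); T=P[P[:,2]>.084]
t=T.mean(0); print("tab top",t,len(T),"dial est",round(A0-np.degrees(np.arctan2(t[1]-C[1],t[0]-C[0])),1))
dd=T[:,:2]-T[:,:2].mean(0); e=np.linalg.svd(dd,full_matrices=False)[2][0]; print("dial from edge dir",round((A0-np.degrees(np.arctan2(e[1],e[0])))%180,1))
cv2.imwrite(sys.argv[1],img[150:420,150:520])
E
python3 pic.py pics/w4.png
```

```text
t 4.05 tcp [0.5079 0.0867 0.0734] tooly deg 25.61 tilt 0.89 polar 0.0452 144.6 F [-2.5156 -1.0762  2.2545] w 0.0001
dial if touching ~ 8.5 finger yaw progress 15.8 rad 0.0399
tab top [0.5231 0.1005 0.0892] 378 dial est 13.1
dial from edge dir 0.2
```

View pics/w4.png

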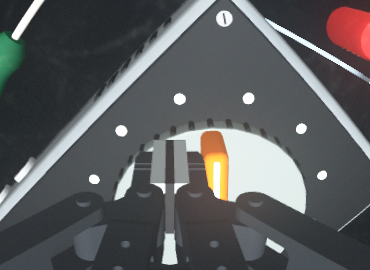

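Call:
play_rows(
  increments=[
    [1, 3.5, -0.5, 0, 0, 0.02, 255],
    [1, 3.5, -0.5, 0, 0, 0.04, 255],
    [1, 3.5, 0, 0, 0, 0.05, 255],
  ],
)

```text
clock: 4.4
tcp_pos: [0.5183, 0.0948, 0.0747]
orientation: [-1.818, -2.553, 0.016]
contact_force: [-3.4, -1.1, 0.2]
grip_width: -0.0001
```

```bash
python3 pic.py pics/w5.png
```

```text
t 4.4 tcp [0.5183 0.0948 0.0747] tooly deg 19.08 tilt 0.69 polar 0.0433 127.6 F [-3.3669 -1.1481  0.185 ] w -0.0001
dial if touching ~ 26.6 finger yaw progress 22.3 rad 0.0412
tab top [0.5357 0.1063 0.09  ] 351 dial est 30.2
dial from edge dir 10.1
```

View pics/w5.png

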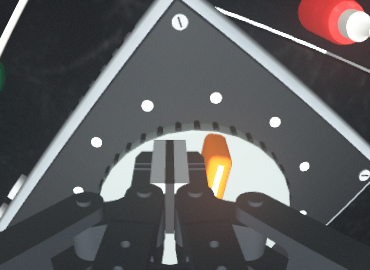

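Call:
play_rows(
  increments=[
    [1, 3.5, 0, 0, 0, 0.08, 255],
    [1, 3.5, 0, 0, 0, 0.08, 255],
    [1, 3.5, 0, 0, 0, 0.08, 255],
  ],
)

```text
clock: 4.75
tcp_pos: [0.5248, 0.1, 0.0741]
orientation: [-2.116, -2.309, 0.026]
contact_force: [-4.5, -0.4, 2.7]
grip_width: -0.0
```

```bash
python3 pic.py pics/w6.png
```

```text
t 4.75 tcp [0.5248 0.1    0.0741] tooly deg 4.99 tilt 1.11 polar 0.0442 116.7 F [-4.5207 -0.414   2.6829] w -0.0
dial if touching ~ 37.0 finger yaw progress 36.4 rad 0.0411
tab top [0.5443 0.1068 0.0894] 355 dial est 40.9
dial from edge dir 23.9
```

Call:
play_rows(
  increments=[
    [1, 3.5, 0, 0.006, 0.006, 0.06, 255],
    [1, 3.5, 0, 0.006, 0.006, 0.06, 255],
  ],
)

```text
clock: 5.0
tcp_pos: [0.5327, 0.1034, 0.0741]
orientation: [-2.24, -2.166, 0.025]
contact_force: [-0.4, 0.0, -0.3]
grip_width: 0.0
```

```bash
python3 pic.py pics/w7.png
```

```text
t 5.0 tcp [0.5327 0.1034 0.0741] tooly deg -1.92 tilt 1.72 polar 0.0445 105.6 F [-0.4022  0.0253 -0.3407] w 0.0
dial if touching ~ 47.9 finger yaw progress 43.3 rad 0.0426
tab top [0.5553 0.1051 0.0875] 292 dial est 54.8
dial from edge dir 55.2
```

View pics/w7.png

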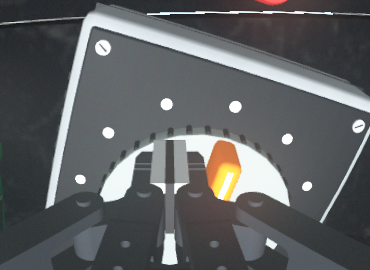

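```bash
cat >> pic.py <<'E'
goal(A0-(A0-90-ya),.017)
E
python3 pic.py pics/w8.png
```

```text
t 5.05 tcp [0.5336 0.1035 0.0742] tooly deg -2.1 tilt 1.68 polar 0.0444 104.4 F [ 0.4779 -0.3486  0.1577] w -0.0002
dial if touching ~ 49.1 finger yaw progress 43.5 rad 0.0427
tab top [0.5558 0.1062 0.0895] 283 dial est 55.0
dial from edge dir 35.1
t 5.1 tcp [0.5333 0.1032 0.0742] tooly deg -1.87 tilt 1.67 polar 0.0442 104.9 F [ 0.8013 -0.1883  0.0349] w 0.0002
goal [0.5292 0.1011 0.075 ] tool mm [-2.3 -4.1 -0.7]
rz 0.004
rotvec tool [-0.028 -0.006  0.004]
```

Call:
play_rows(
  increments=[
    [0, 3, 0, -0.014, 0, 0.12, 255],
    [0, 3, 0, -0.014, 0, 0.12, 255],
    [0.5, 3, 0, 0, 0, 0.06, 255],
  ],
)

```text
clock: 5.4
tcp_pos: [0.5416, 0.1041, 0.0739]
orientation: [-2.554, -1.822, -0.004]
contact_force: [-5.1, 0.7, 2.3]
grip_width: -0.0001
```

```bash
python3 pic.py pics/w9.png
```

```text
t 5.4 tcp [0.5416 0.1041 0.0739] tooly deg -18.98 tilt 0.26 polar 0.0437 94.0 F [-5.1408  0.7042  2.2597] w -0.0001
dial if touching ~ 60.0 finger yaw progress 60.4 rad 0.0402
tab top [0.562  0.1067 0.0892] 199 dial est 61.9
dial from edge dir 46.3
t 5.45 tcp [0.542  0.104  0.0739] tooly deg -19.08 tilt 0.26 polar 0.0436 93.6 F [-3.6077  1.016   2.7723] w 0.0003
goal [0.5416 0.1039 0.075 ] tool mm [-0.3 -0.3 -1.1]
rz -0.002
rotvec tool [-0.002 -0.004 -0.002]
```

View pics/w9.png

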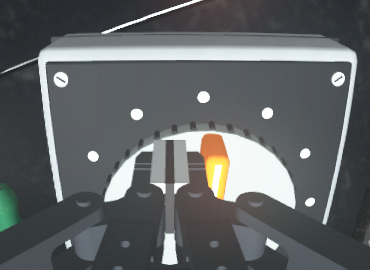

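Call:
play_rows(
  increments=[
    [1, 3.5, -0.5, 0, 0, 0.07, 255],
    [1, 3.5, -0.5, 0, 0, 0.07, 255],
    [1, 3.5, 0, 0, 0, 0.07, 255],
  ],
)

```text
clock: 5.75
tcp_pos: [0.548, 0.1047, 0.0739]
orientation: [-2.721, -1.551, 0.008]
contact_force: [-3.0, 0.3, 2.6]
grip_width: 0.0
```

```bash
python3 pic.py pics/w10.png
```

```text
t 5.75 tcp [0.548  0.1047 0.0739] tooly deg -30.63 tilt 0.59 polar 0.0444 85.8 F [-2.9527  0.3319  2.6101] w 0.0
dial if touching ~ 67.8 finger yaw progress 72.0 rad 0.0399
tab top [0.5687 0.1036 0.0885] 197 dial est 70.6
dial from edge dir 57.9
t 5.8 tcp [0.5487 0.1046 0.0738] tooly deg -30.83 tilt 0.55 polar 0.0443 84.8 F [-2.2152  0.3703  0.1496] w 0.0001
goal [0.5505 0.1036 0.075 ] tool mm [ 0.   2.  -1.2]
rz -0.003
rotvec tool [-0.01  -0.001 -0.003]
```

View pics/w10.png

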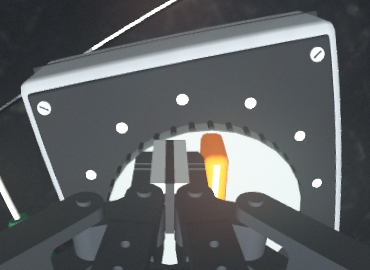

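Call:
play_rows(
  increments=[
    [1, 4, -0.5, 0, 0, 0.04, 255],
    [1, 3.5, 0, 0, 0, 0.04, 255],
  ],
)

```text
clock: 6.0
tcp_pos: [0.5561, 0.1026, 0.0742]
orientation: [-2.78, -1.446, 0.006]
contact_force: [-0.1, 0.0, -0.1]
grip_width: -0.0
```

```bash
python3 pic.py pics/w11.png
```

```text
t 6.0 tcp [0.5561 0.1026 0.0742] tooly deg -35.04 tilt 0.51 polar 0.0437 74.8 F [-0.0553  0.0255 -0.1482] w -0.0
dial if touching ~ 79.2 finger yaw progress 76.4 rad 0.0411
tab top [0.5762 0.094  0.0889] 318 dial est 84.6
dial from edge dir 69.7
t 6.05 tcp [0.5567 0.1024 0.0742] tooly deg -35.2 tilt 0.49 polar 0.0436 74.0 F [0.4271 0.6267 0.0898] w -0.0002
goal [0.5537 0.103  0.075 ] tool mm [-1.2 -2.8 -0.7]
rz -0.003
rotvec tool [-0.008 -0.001 -0.003]
```

View pics/w11.png

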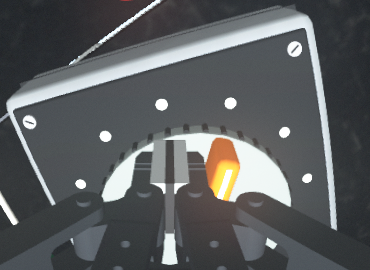

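Call:
play_rows(
  increments=[
    [0.5, 3.5, 0, 0, 0, 0.1, 255],
    [0.5, 3, 0, 0, 0, 0.1, 255],
    [0.5, 3, 0, 0, 0, 0.08, 255],
  ],
)

```text
clock: 6.35
tcp_pos: [0.565, 0.0994, 0.0742]
orientation: [-2.955, -1.038, 0.005]
contact_force: [-2.9, 5.0, 0.6]
grip_width: -0.0002
```

```bash
python3 pic.py pics/w12.png
```

```text
t 6.35 tcp [0.565  0.0994 0.0742] tooly deg -51.27 tilt 0.59 polar 0.0439 62.4 F [-2.9485  4.9589  0.589 ] w -0.0002
dial if touching ~ 91.5 finger yaw progress 92.7 rad 0.0402
tab top [0.5842 0.0915 0.0905] 184 dial est 93.2
dial from edge dir 79.0
t 6.4 tcp [0.5652 0.0993 0.0742] tooly deg -51.48 tilt 0.58 polar 0.0439 62.1 F [-1.2608  3.7854  0.9719] w 0.0001
goal [0.5653 0.0988 0.075 ] tool mm [-0.3  0.4 -0.8]
rz -0.004
rotvec tool [-0.01  -0.    -0.004]
```

View pics/w12.png

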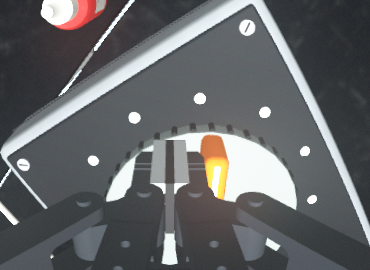

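The dial stands at about 92°, next to its dot and in contact. Now the last click, in small steps.

Call:
play_rows(
  increments=[
    [1, 3.5, 0, 0, 0, 0.05, 255],
    [1, 3.5, 0, 0, 0, 0.05, 255],
    [1, 3.5, 0, 0, 0, 0.05, 255],
  ],
)

```text
clock: 6.7
tcp_pos: [0.5711, 0.0958, 0.0738]
orientation: [-3.018, -0.821, 0.013]
contact_force: [-1.9, 1.5, 0.6]
grip_width: -0.0002
```

```bash
python3 pic.py pics/w13.png
```

```text
t 6.7 tcp [0.5711 0.0958 0.0738] tooly deg -59.56 tilt 0.9 polar 0.0441 53.2 F [-1.9466  1.4891  0.6294] w -0.0002
dial if touching ~ 100.7 finger yaw progress 101.0 rad 0.0407
tab top [0.5875 0.0838 0.0883] 180 dial est 102.9
dial from edge dir 88.2
t 6.75 tcp [0.572  0.095  0.0738] tooly deg -59.74 tilt 0.83 polar 0.044 51.7 F [-0.38    0.2235 -0.2789] w 0.0001
goal [0.5706 0.0954 0.075 ] tool mm [-1.  -1.1 -1.1]
rz -0.003
rotvec tool [-0.014  0.004 -0.003]
```

```bash
python3 pic.py pics/w14.png
```

```text
t 6.75 tcp [0.572  0.095  0.0738] tooly deg -59.74 tilt 0.83 polar 0.044 51.7 F [-0.38    0.2235 -0.2789] w 0.0001
dial if touching ~ 102.2 finger yaw progress 101.1 rad 0.0409
tab top [0.5878 0.0819 0.0882] 197 dial est 105.0
dial from edge dir 89.2
t 6.8 tcp [0.5722 0.0947 0.0739] tooly deg -59.58 tilt 0.77 polar 0.0439 51.2 F [ 0.0067 -0.4795 -0.2781] w -0.0
goal [0.5707 0.0953 0.075 ] tool mm [-1.  -1.4 -1.1]
rz 0.003
rotvec tool [-0.013  0.003  0.003]
```

View pics/w14.png

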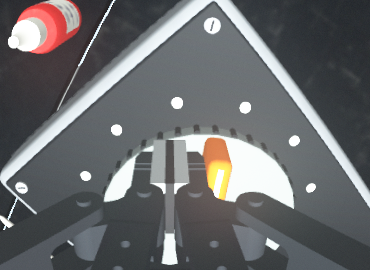

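Call:
play_rows(
  increments=[
    [0, 0, 0, 0, 0, 0, 255],
    [0, 0, 0, 0, 0, 0, 255],
  ],
)

```text
clock: 7.0
tcp_pos: [0.5729, 0.094, 0.0741]
orientation: [-3.019, -0.829, 0.007]
contact_force: [-0.2, -0.0, 0.6]
grip_width: -0.0003
```

```bash
python3 pic.py pics/w15.png
```

```text
t 7.0 tcp [0.5729 0.094  0.0741] tooly deg -59.3 tilt 0.67 polar 0.0438 49.8 F [-0.162  -0.0358  0.6319] w -0.0003
dial if touching ~ 104.1 finger yaw progress 100.7 rad 0.0414
tab top [0.5865 0.0737 0.0881] 316 dial est 113.9
dial from edge dir 98.4
t 7.05 tcp [0.5729 0.0939 0.0741] tooly deg -59.32 tilt 0.67 polar 0.0437 49.9 F [ 0.8244 -0.202   0.9199] w 0.0001
goal [0.5704 0.0955 0.075 ] tool mm [-1.3 -2.7 -0.9]
rz -0.0
rotvec tool [-0.012  0.002 -0.   ]
```

View pics/w15.png

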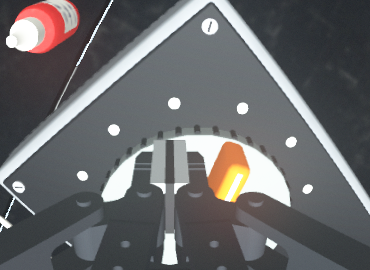

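The dial snapped forward into the fourth stop, ahead of the finger. I'll back off, lift and look.

Call:
play_rows(
  increments=[
    [0, -5, -2, 0, 0, 0, 255],
    [0, -5, -5, 0, 0, 0, 255],
    [0, 0, -20, 0, 0, 0, 255],
    [0, 0, -30, 0, 0, 0, 255],
    [0, 0, -30, 0, 0, 0, 255],
  ],
)

```text
clock: 7.55
tcp_pos: [0.5643, 0.1029, 0.1606]
orientation: [-3.018, -0.834, 0.021]
contact_force: [-0.2, 0.5, 0.6]
grip_width: 0.0001
```

Run:
```python
from st import *
w=grab_frame("wrist"); s=grab_frame("scene"); cv2.imwrite("pics/w16.png",w["color"])
cv2.imwrite('pics/s16.png',cv2.resize(s["color"][220:400,220:420],(600,540)))
for n,f in(("scene",s),("wrist",w)):
    try:
        c,st,m=cent(f,(5,150,100),(20,255,255),(240,240,420,400) if n=="scene" else (100,100,540,440)); ys,xs=np.nonzero(m)
        P=np.array([dep(f,n,x,y) for x,y in zip(xs,ys)]); T=P[P[:,2]>.087]; t=T.mean(0)
        dd=T[:,:2]-t[:2]; e=np.linalg.svd(dd,full_matrices=False)[2][0]
        print(n,c,len(T),t,"dial pos",A0-np.degrees(np.arctan2(t[1]-C[1],t[0]-C[0])),"dir",(A0-np.degrees(np.arctan2(e[1],e[0])))%180)
        c,_,_=cent(f,(50,120,60),(75,255,255),(300,300,420,400) if n=="scene" else None); print("but",c,dep(f,n,*c))
    except Exception as e: print(n,e)
status()
```

```text
scene [336.5154 270.5538] 46 [0.5763 0.0675 0.0894] dial pos 118.95320099022884 dir 120.53660473372952
but [357.2095 341.2372] [ 0.5047 -0.045   0.0787]
wrist [379.6847 248.2188] 208 [0.5806 0.0707 0.0901] dial pos 115.56260904360039 dir 106.1732381999974
but [46.9267 18.1067] [0.6038 0.4245 0.016 ]
t 7.65 tcp [0.5675 0.1034 0.164 ] tooly deg -59.12 tilt 0.68 polar 0.0486 62.0 F [0.725  0.2174 1.0315] w 0.0002
```

View pics/w16.png

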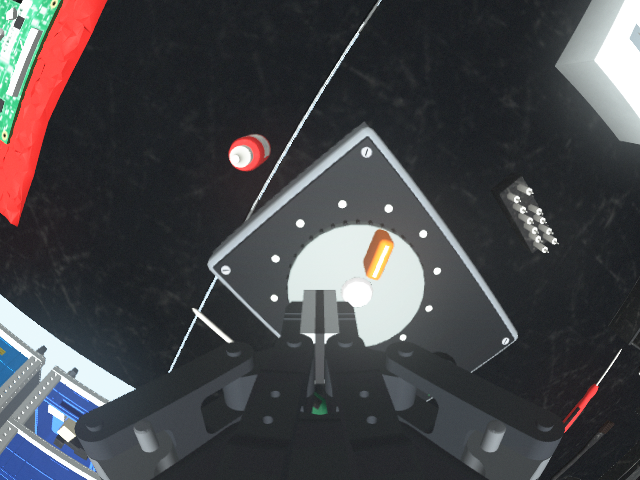

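View pics/s16.png

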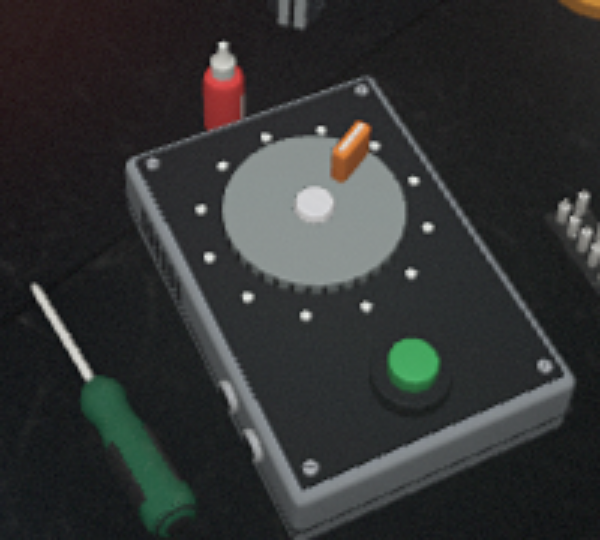

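The scene camera puts the tab at 119–120° from its start, so the dial is in the fourth stop. Next is the button.

```bash
cat > b.py <<'E'
from st import *
o,M,p=status(); g=np.array([.5085,-.043,.10]); print("tool mm",(M.T@(g-p)*1e3).round(1))
E
python3 b.py
```

```text
t 7.65 tcp [0.5675 0.1034 0.164 ] tooly deg -59.12 tilt 0.68 polar 0.0486 62.0 F [0.725  0.2174 1.0315] w 0.0002
tool mm [-125.7   96.1   63.2]
```

Call:
play_rows(
  increments=[
    [-31, 24, 0, 0, 0, 0, 255],
    [-31, 24, 0, 0, 0, 0, 255],
    [-31, 24, 0, 0, 0, 0, 255],
    [-31, 24, 0, 0, 0, 0, 255],
    [0, 0, 0, 0, 0, 0, 255],
  ],
)

```text
clock: 8.15
tcp_pos: [0.5087, -0.0431, 0.1631]
orientation: [-3.013, -0.846, 0.003]
contact_force: [0.0, -0.7, -0.0]
grip_width: 0.0003
```

```bash
python3 b.py
```

```text
t 8.15 tcp [ 0.5087 -0.0431  0.1631] tooly deg -58.62 tilt 0.69 polar 0.1097 -109.2 F [ 0.0019 -0.6785 -0.0355] w 0.0003
tool mm [-0.2  0.5 63.1]
```

Call:
play_rows(
  increments=[
    [0, 0, 25, 0, 0, 0, 255],
    [0, 0, 25, 0, 0, 0, 255],
    [0, 0, 13, 0, 0, 0, 255],
    [0, 0, 0, 0, 0, 0, 255],
    [0, 0, 0, 0, 0, 0, 255],
  ],
)

```text
clock: 8.65
tcp_pos: [0.5083, -0.0408, 0.0984]
orientation: [-3.012, -0.846, -0.001]
contact_force: [0.1, 1.3, -0.5]
grip_width: -0.0003
```

```bash
python3 b.py
python3 - <<'E'
from h import *
for n in("scene","side"): cv2.imwrite(f"pics/{n}17.png",grab_frame(n)["color"])
a=cv2.imread("pics/scene17.png")[230:390,240:420]; b=cv2.imread("pics/side17.png")[160:320,320:500]
cv2.imwrite("pics/c17.png",cv2.resize(np.hstack([a,b]),None,fx=2.2,fy=2.2))
E
```

```text
t 8.65 tcp [ 0.5083 -0.0408  0.0984] tooly deg -58.61 tilt 0.74 polar 0.1076 -109.7 F [ 0.1423  1.32   -0.5251] w -0.0003
tool mm [-1.   2.  -1.6]
```

View pics/c17.png

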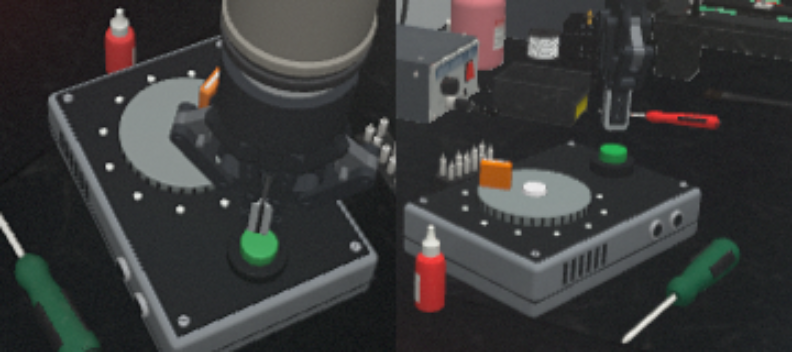

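Both views show the fingertip right over the green button. I'll lower it.

Call:
play_rows(
  increments=[
    [-1, 2, 8, 0, 0, 0, 255],
    [0, 1, 8, 0, 0, 0, 255],
    [0, 0, 4, 0, 0, 0, 255],
    [0, 0, 3, 0, 0, 0, 255],
  ],
)

```text
clock: 9.15
tcp_pos: [0.5112, -0.0434, 0.076]
orientation: [-3.012, -0.848, -0.009]
contact_force: [-0.8, 0.6, 1.9]
grip_width: 0.0001
```

```bash
python3 b.py
```

```text
t 9.15 tcp [ 0.5112 -0.0434  0.076 ] tooly deg -58.57 tilt 0.77 polar 0.1092 -107.9 F [-0.8069  0.5645  1.906 ] w 0.0001
tool mm [ -1.9  -2.  -24. ]
```

Call:
play_rows(
  increments=[
    [0, -0.5, 3, 0, 0, 0, 255],
    [0, 0, 3, 0, 0, 0, 255],
    [0, 0, 3, 0, 0, 0, 255],
  ],
)

```text
clock: 9.45
tcp_pos: [0.5116, -0.0435, 0.0698]
orientation: [-3.011, -0.845, -0.01]
contact_force: [-17.0, 0.6, 59.7]
grip_width: 0.0001
```

Call:
play_rows(
  increments=[
    [0, 0, 3, 0, 0, 0, 255],
    [0, 0, 3, 0, 0, 0, 255],
  ],
)

```text
clock: 9.65
tcp_pos: [0.5115, -0.0435, 0.0702]
orientation: [-3.007, -0.841, -0.011]
contact_force: [-14.1, 1.2, 42.0]
grip_width: -0.0004
```

The button has bottomed out: TCP z is 0.070 m and the force has risen steeply. I'll lift off.

Call:
play_rows(
  increments=[
    [0, 0, -8, 0, 0, 0, 255],
    [0, 0, -15, 0, 0, 0, 255],
    [0, 0, -30, 0, 0, 0, 255],
    [0, 0, -40, 0, 0, 0, 255],
    [0, 0, -30, 0, 0, 0, 255],
  ],
)

```text
clock: 10.15
tcp_pos: [0.5084, -0.0457, 0.1947]
orientation: [-3.005, -0.839, -0.0]
contact_force: [0.1, 0.8, -0.5]
grip_width: 0.0002
```

Call:
play_rows(
  increments=[
    [0, 0, 0, 0, 0, 0, 255],
    [35, -30, 0, 0, 0, 0, 255],
    [35, -30, 0, 0, 0, 0, 255],
    [0, 0, 0, 0, 0, 0, 255],
    [0, 0, 0, 0, 0, 0, 255],
  ],
)

```text
clock: 10.65
tcp_pos: [0.5401, 0.0439, 0.1994]
orientation: [-3.006, -0.835, -0.013]
contact_force: [0.2, -0.6, -0.2]
grip_width: -0.0002
```

Run:
```python
from st import *
status(); s=grab_frame("scene"); d=grab_frame("side"); f=s
c0=cv2.imread("pics/scene0.png")
for nm,a,b in(("scene",c0,s["color"]),("side",cv2.imread("pics/side0.png"),d["color"])):
    roi=(slice(220,400),slice(220,445)) if nm=="scene" else (slice(210,320),slice(315,490))
    A,B=[cv2.cvtColor(q[roi],cv2.COLOR_BGR2GRAY).astype(np.float32) for q in(a,b)]
    h=A.shape[0]//2
    print(nm,"shift px lower half",cv2.phaseCorrelate(A[h:],B[h:],cv2.createHanningWindow(A[h:].shape[::-1],cv2.CV_32F)))
for n,f in(("scene",s),):
    c,st_,m=cent(f,(5,150,100),(20,255,255),(240,240,420,400)); ys,xs=np.nonzero(m)
    P=np.array([dep(f,n,x,y) for x,y in zip(xs,ys)]); T=P[P[:,2]>.087]; t=T.mean(0)
    print("tab",c,t,"dial",134.5-np.degrees(np.arctan2(t[1]-.0586,t[0]-.5418)))
    c,_,_=cent(f,(50,120,60),(75,255,255),(300,300,420,400)); print("but",c,dep(f,n,*c))
c,_,_=cent(d,(50,120,60),(75,255,255),(400,215,440,245)); print("side but",c)
a=s["color"][220:400,220:445]; b=d["color"][190:334,320:500]
cv2.imwrite("pics/c18.png",np.hstack([cv2.resize(a,(420,336)),cv2.resize(b,(380,304+32))]))
```

```text
t 10.65 tcp [0.5401 0.0439 0.1994] tooly deg -58.95 tilt 1.33 polar 0.0172 -105.5 F [ 0.2489 -0.647  -0.1633] w -0.0002
scene shift px lower half ((0.4623324658067389, 0.04157209414543672), 0.9867870822482638)
side shift px lower half ((0.06065329393840102, -0.01830560872017628), 0.9526071295914826)
tab [336.5267 270.4733] [0.5684 0.0606 0.1025] dial 130.1253125150501
but [357.1912 341.1633] [ 0.5057 -0.0443  0.0769]
side but [418.3039 229.1275]
```

View pics/c18.png

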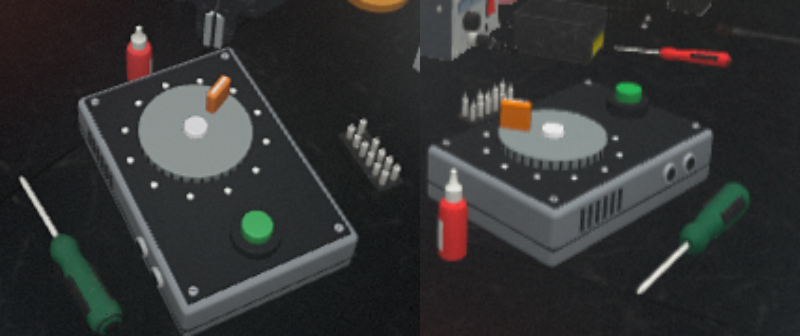

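```bash
python3 -c "
from bench import r
print(r.hand_in())"
```

```text
the job is handed in; nothing more can be done
None
```

I turned the dial four clicks clockwise, pressed the green button all the way down and let it come back up, and handed the job in. The hand-in gave no verdict. The clock stood at about 10.7 s of the 64 s allowed.

- **Dial:** I pushed the tab with the closed fingertips, with at most about 6 N of measured force. The finger was already backing off when the dial snapped into the last stop. The scene camera then put the tab at about 119–120° from its start. The tab's image position was the same before and after the button press, at (336.5, 270.5).
- **Button:** I pressed it until it stopped hard, with the fingertip at z 0.070 m. The button's top had measured about 0.077 m, so it went down the full 6 mm. Afterwards it showed at its original pixel positions in both views and again measured 0.077 m high, so it is back up.
- **Unit and other things:** Comparing pictures from the start and the end showed a shift of less than 0.5 pixel. The gripper was about 0.2 m above the bench, touching nothing.

**Checks that disagreed:**
- The button press bottomed harder than I meant it to, with about 60 N upward and 17 N sideways at the wrist. That is below the 120 N limit, and nothing visibly moved.
- The last depth-based dial reading came out at 130°, but its depth was plainly wrong: it put the tab's top at 0.1025 m instead of 0.090 m. I relied on the unchanged tab position instead.
- During the push, the wrist camera's edge-direction estimate of the dial angle was unreliable, because the finger partly hid the tab.

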